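Stack a keyed plaster mould round its core rod

TASK

Set up the plaster mould on the round wooden bat, one piece at a time: first put the square section over the steel core rod so that it lies flat on the bat, then the round section on top of it with its two brass pins up, then the oblong cap, turned so that its two outer holes drop over the brass pins and it lies flat on the round section. Last, lay the small square plaster block flat on the cap, centred so that it covers the cap's middle hole. Let go of everything, and do not knock over the dropper bottle or the pigment jar that stand nearby.

Things in the scene. Friction and masses are not known exactly. Their poses are not given: they have to be found in the camera images.
- casting_bat: fixed round light-wood board, 120 mm across and 15 mm thick, with an upright steel core rod in its centre: 16 mm thick, its top 65 mm above the table, the last 10 mm tapering to 6 mm. Origin: centre of the underside (on the rod's axis, table height); z up
- square_section: square plaster mould section, 66 x 66 x 24 mm, with one round vertical hole of 26 mm through its middle; lies flat. Origin: centre of the underside; x and y square to its sides, z up. About 0.12 kg
- pinned_section: round plaster mould section, 66 mm across and 22 mm thick, with a round vertical hole of 26 mm through its middle and two brass pins standing on its top, each 10 mm thick and 10 mm high with a rounded tip, 26 mm from the centre towards +x and -x; lies flat, pins up. Origin: centre of the underside; z up. About 0.12 kg
- oblong_cap: oblong plaster cap, 80 mm (its x) x 58 mm (its y) x 22 mm, with three vertical through holes in a row along x: a round one of 26 mm in the middle and a 17 x 17 mm square one centred 26 mm either side of it; lies flat. It is the same either way round. Origin: centre of the underside; z up. About 0.12 kg
- cover_block: small square plain plaster block, 48 x 48 x 20 mm, with slightly drafted sides and no hole (not the 30 x 60 mm oblong blank that lies about too). Origin: centre of the underside; x and y square to its sides, z up. About 0.06 kg
- dropper_bottle: bystander: brown dropper bottle with a black top, 33 mm across and 102 mm tall, standing loose in the middle of the table, right of the banding wheel (a second one at the back wall does not matter). Origin: centre of the underside; z up
- pigment_jar: bystander: clear jar of red pigment with a yellow lid, 45 mm across and 100 mm tall, standing loose towards the front right of the table. Origin: centre of the underside; z up

How it is judged (in metres and radians):
On the way, in this order (a step that is already met when the one before it is completed fails the run):
1. the square section lies flat on the bat, over the rod (z of square_section in the frame of casting_bat between 0.012 and 0.018 m and horizontal distance between square_section and casting_bat below 0.008 m and angle between square_section's own z axis and vertical below 0.08 rad), for 0.2 s.
2. the round section lies flat on the square section, over the rod, pins up (all of step 1 and z of pinned_section in the frame of casting_bat between 0.036 and 0.042 m and horizontal distance between pinned_section and casting_bat below 0.008 m and angle between pinned_section's own z axis and vertical below 0.08 rad), for 0.2 s.
3. the oblong cap lies flat on the round section with the pins in its outer holes (all of step 2 and z of oblong_cap in the frame of casting_bat between 0.058 and 0.064 m and horizontal distance between oblong_cap and casting_bat below 0.014 m and angle between oblong_cap's own z axis and vertical below 0.08 rad and horizontal distance between oblong_cap and pinned_section below 0.007 m and angle between the x axis of oblong_cap and the x axis of pinned_section, either way round below 0.2 rad), for 0.2 s.
At the end, for the whole second after the job is handed in: Bat, square section, round section (pins up), cap with both pins in its outer holes, block within 10 mm of the cap's centre: each flat on the one below (3 mm, 0.08 rad), sections within 8 mm of the rod axis, released and at rest; dropper bottle and jar upright (0.3 rad) (all of step 3 and z of cover_block in the frame of casting_bat between 0.08 and 0.086 m and horizontal distance between cover_block and casting_bat below 0.024 m and angle between cover_block's own z axis and vertical below 0.08 rad and horizontal distance between cover_block and oblong_cap below 0.01 m and linear speed of each of square_section, pinned_section, oblong_cap, cover_block below 0.02 m/s and angle between each of dropper_bottle, pigment_jar's own z axis and vertical below 0.3 rad); the robot touches nothing.
It fails at once if the dropper bottle is knocked over (angle between dropper_bottle's own z axis and vertical above 0.7 rad).
It fails at once if the pigment jar is knocked over (angle between pigment_jar's own z axis and vertical above 0.7 rad).
It also fails if it takes over 115 s, if anything falls off the work surface, if the arm or the gripper's body presses on something with over 40 N, if the wrist force passes 120 N, or if a joint passes its speed limit or range.

ROBOT

A 6-joint arm with a two-finger parallel gripper is mounted at the origin on a cart in front of the work surface, level with it; the furniture and walls round the work are solid. World frame = base frame: x ahead of the robot, y to its left, z up, the work surface at z = 0. Lengths are in mm, angles in rad, forces in N, time in s.
With the tool pointing down it reaches from about 425 to 950 mm from the base axis. Payload 14.7 kg.
Tool frame: the origin (TCP) lies between the finger pads; the fingertips stand 25 mm ahead of it and the grasp point (between the pads) lies 6 mm ahead of it; z points along the fingers, x is the direction in which the jaws open and shut, and the axes are right-handed (so a half turn about z gives the same grasp; the last joint's range is limited). The gripper opens to 85 mm and grips with 20 to 120 N. Pads are 22 mm wide; open, the fingers measure 114 mm over their backs; the gripper's body (76 mm by 85 mm) begins 54 mm behind the grasp point. The pads swing forward as they close: fully open they stand 13 mm farther back than shut.
Start: joints at [-1.228, 0.48, 1.596, -0, 1.065, -0.047], TCP at [247.017, -601.228, 256.297] pointing down, gripper open.
Joint ranges: [-2.75, 2.75], [-0.82, 2.05], [0.23, 2.67], [-1.56, 4.7], [0.09, 2.69], [-2.92, 2.92]. Speed limits (rad/s): [1.89, 1.89, 2.39, 3.01, 3.01, 3.01].

INTERFACE

Orientations are given as a unit quaternion [x, y, z, w].
In Python, from station import env, solver, eyes, monitor gives the robot as it stands. Calls block until the motion is done:
- env.move_to(position, orientation): joint-space move of the TCP to a pose.
- env.servo_line(position, rotation=None, v=150, f_stop=None): straight line of the TCP; rotation=None keeps the orientation; v is the mean speed in mm/s. With f_stop (N) it stops when the force on the tool has changed by that much, and returns True; else False.
- env.move_joints(angles): joint-space move.
- env.grip(opening, squeeze=None): finger opening in mm; squeeze is the grip in N (None keeps the last); returns when the fingers have stopped.
- env.sleep(seconds).
- solver.ik(position, orientation): joint angles nearest the present ones, or None.
- eyes.capture(name): name is "scene" or "top" or "wrist"; returns the picture (480x640x3 uint8, red, green, blue); there is no depth.
- eyes.camera_model(name): a dict with "fovy" (degrees; the focal length in pixels is half the picture's height over the tangent of half this angle, whatever the lens; pixels are square), "cx", "cy" (the principal point, pixels), "k1" (the pictures are not rectified: a ray, as slopes to the right and down, at radius r is drawn at 1 + k1 r^2 times it, then the intrinsics apply), "world_from_camera" (4x4, takes a point from camera to world coordinates); the wrist camera has in their place "T_tool_cam" (4x4, takes a point from camera to tool coordinates, whose origin is the TCP and whose axes are the tool frame's). Camera axes: x right, y down, z forward; pixel columns grow to the right and rows downward; lengths in mm; the calibration is good to about 2 mm. A picture is of the moment at which its call begins: read the wrist's pose just before it. camera_model takes no time and is no camera call.
A pose or a line that the arm cannot do raises env.PlanningError and nothing moves.
- env.hand_in(): hands the job in, once; it reports no verdict.
Trained networks look in the newest picture that a camera, given by its name, has taken for a name from the list of things; names that differ only in an ending like _2 or _b are one class to them, and where a whole thing is asked for, a point or a joint stands for the part that bears it (a point fixed in the world has none). Each returns a list of dicts, best first, with "conf" (0 to 1); they miss things now and then, are a little off and sometimes report something else, mostly with a low value. They report only what shows in the picture. A call takes as long as a camera call.
- eyes.look_for(camera, target): "uv" ([column, row] in pixels, amid what is visible of it).
- eyes.outline_of(camera, target): "pixels" (480x640 bool, what is visible of it) and "uv" ([column, row] in pixels, amid what is visible of it).
Readings, each from a call of its own:
- monitor.get_time(): time.
- monitor.get_qpos(): joint angles.
- monitor.get_qd(): joint speeds.
- monitor.get_effort(): joint torques, N m.
- monitor.get_position(): TCP position.
- monitor.get_orientation(): TCP orientation.
- monitor.get_ft_force(): force on the tool from outside, world axes, zero at the start.
- monitor.get_ft_torque(): the same for the moment, N m.
- monitor.get_width(): finger opening in mm.
Only numpy, scipy, OpenCV 4.12 (cv2) and the standard library are available. Lean on these libraries where they do the work, as an engineer would, in place of code of your own. Each camera call takes 0.05 s, during which the arm holds its last target.

## Working session

There is one attempt and no reset: what is moved stays moved. The work goes in short steps, each a Python script; the robot and the scene stay as the last script left them, time stands still between calls to the robot, and variables do not carry over. Pictures are saved under pics/ and viewed, and the job is handed in when it is done.

```bash
ls; mkdir -p pics; python3 - <<'E'
from station import env, solver, eyes, monitor
import cv2
for n in ["scene","top","wrist"]:
    im=eyes.capture(n); cv2.imwrite(f"pics/{n}0.png",im[:,:,::-1]); m=eyes.camera_model(n); print(n,m)
print(monitor.get_time(),monitor.get_orientation())
E
```

```text
pics
scene {'fovy': 52.874566386068516, 'cx': 314.7454689939177, 'cy': 241.8762117848572, 'k1': -0.09912337540224755, 'world_from_camera': array([[-7.47040796e-01, -5.11203014e-01,  4.24972384e-01,
        -2.87510345e+01],
       [-6.64675835e-01,  5.85590944e-01, -4.63992760e-01,
         5.86239619e+02],
       [-1.16654819e-02, -6.29090395e-01, -7.77244615e-01,
         1.00174181e+03],
       [ 0.00000000e+00,  0.00000000e+00,  0.00000000e+00,
         1.00000000e+00]])}
top {'fovy': 51.28784971759551, 'cx': 318.66326676951667, 'cy': 235.1300026680271, 'k1': -0.053088762484152986, 'world_from_camera': array([[-2.23788686e-02, -9.90757898e-01,  1.33783308e-01,
         3.60000222e+02],
       [-9.99561617e-01,  1.95787961e-02, -2.22091320e-02,
         6.68584350e+00],
       [ 1.93845568e-02, -1.34221675e-01, -9.90761718e-01,
         1.11584597e+03],
       [ 0.00000000e+00,  0.00000000e+00,  0.00000000e+00,
         1.00000000e+00]])}
wrist {'fovy': 60.24339188610083, 'cx': 320.14149246661714, 'cy': 233.91208151583785, 'k1': -0.04667031998571937, 'T_tool_cam': array([[ 9.99998949e-01,  1.00014914e-03, -1.04993824e-03,
         4.87098129e-02],
       [-6.36864836e-04,  9.53422531e-01,  3.01637320e-01,
        -7.72759237e+01],
       [ 1.30271708e-03, -3.01636334e-01,  9.53422165e-01,
        -1.18793771e+02],
       [ 0.00000000e+00,  0.00000000e+00,  0.00000000e+00,
         1.00000000e+00]])}
0.15 [ 8.30668553e-01 -5.56767059e-01 -3.58131565e-04 -2.61154990e-04]
```

View pics/top0.png

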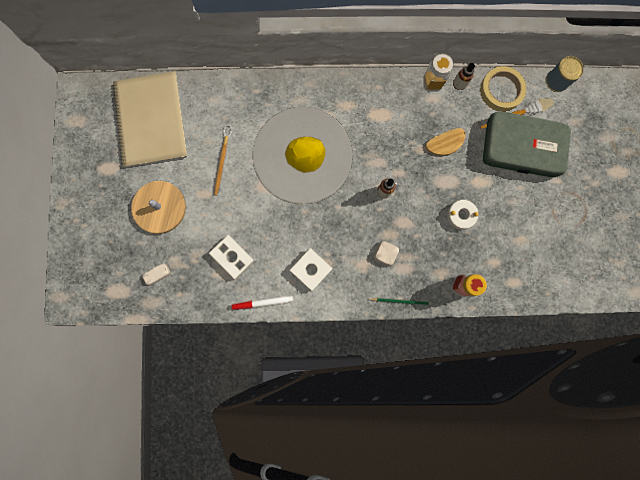

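View pics/scene0.png

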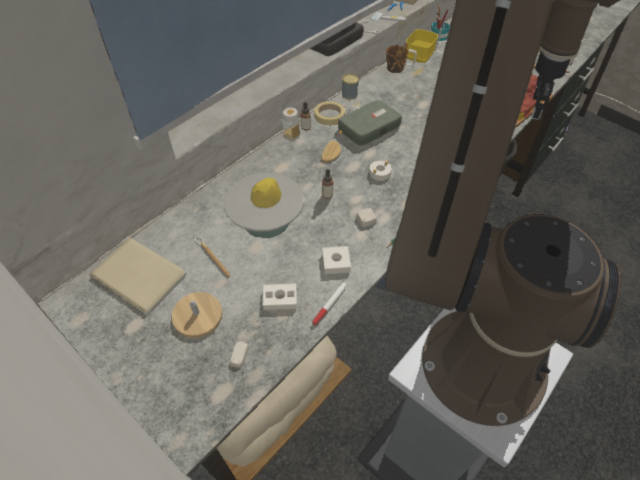

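View pics/wrist0.png

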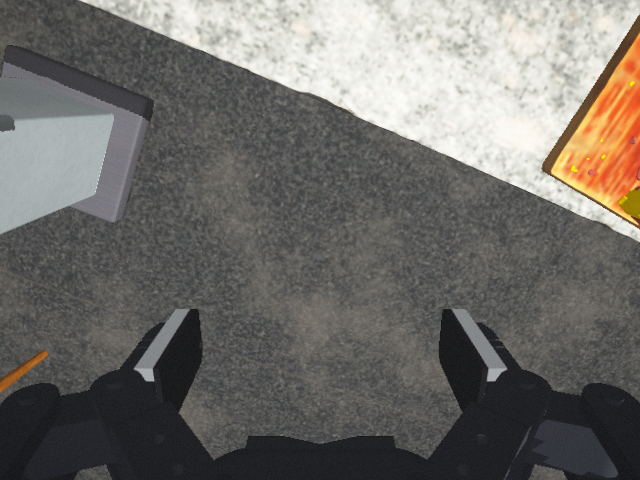

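```bash
cat > h.py <<'E'
from station import env, solver, eyes, monitor
import numpy as np, cv2
from scipy.spatial.transform import Rotation as R
def cam(name):
    m=eyes.camera_model(name); f=240/np.tan(np.radians(m['fovy'])/2)
    if name=='wrist':
        T=np.eye(4);T[:3,:3]=R.from_quat(monitor.get_orientation()).as_matrix();T[:3,3]=monitor.get_position()
        W=T@m['T_tool_cam']
    else: W=m['world_from_camera']
    return dict(f=f,cx=m['cx'],cy=m['cy'],k1=m['k1'],W=W)
def shot(name,fn=None):
    c=cam(name); im=eyes.capture(name)
    if fn: cv2.imwrite('pics/'+fn,im[:,:,::-1])
    return c,im
def ray(c,uv):
    uv=np.atleast_2d(np.asarray(uv,float)); d=np.c_[(uv[:,0]-c['cx'])/c['f'],(uv[:,1]-c['cy'])/c['f']]
    u=d.copy()
    for _ in range(20): u=d/(1+c['k1']*(u**2).sum(1,keepdims=True))
    return np.c_[u,np.ones(len(u))]@c['W'][:3,:3].T
def p2w(c,uv,z):
    r=ray(c,uv); o=c['W'][:3,3]; return (o+r*((z-o[2])/r[:,2])[:,None])[:,:2]
def w2p(c,P):
    P=np.atleast_2d(P); q=(P-c['W'][:3,3])@c['W'][:3,:3]; u=q[:,:2]/q[:,2:]
    u=u*(1+c['k1']*(u**2).sum(1,keepdims=True)); return np.c_[c['cx']+c['f']*u[:,0],c['cy']+c['f']*u[:,1]]
def down(yaw):  # tool x axis along yaw (world), z down
    x=np.array([np.cos(yaw),np.sin(yaw),0]);z=np.array([0,0,-1.]);return R.from_matrix(np.c_[x,np.cross(z,x),z]).as_quat()
def toolyaw():
    x=R.from_quat(monitor.get_orientation()).as_matrix()[:,0];return np.arctan2(x[1],x[0])
E
python3 - <<'E'
from h import *
c,im=shot('top')
for n,z in [('casting_bat',15),('square_section',24),('pinned_section',22),('oblong_cap',22),('cover_block',20),('dropper_bottle',50),('pigment_jar',50)]:
    for d in eyes.outline_of('top',n)[:3]:
        m=d['pixels'].astype(np.uint8); ys,xs=np.nonzero(m)
        rc=cv2.minAreaRect(p2w(c,np.c_[xs,ys],z).astype(np.float32)) if len(xs)>5 else None
        print(n,round(d['conf'],2),np.round(d['uv']),len(xs),rc,p2w(c,d['uv'],z).round(1))
E
```

```text
casting_bat 0.77 [158. 207.] 2299 ((579.7197875976562, 339.2003479003906), (120.10497283935547, 118.4477310180664), 88.86408233642578) [[579.1 340.9]]
square_section 0.74 [309. 274.] 798 ((431.5267639160156, 1.8774261474609375), (66.36920166015625, 67.69434356689453), 45.96613693237305) [[421.6   4.3]]
pinned_section 0.81 [470. 218.] 683 ((548.1624755859375, -341.624267578125), (65.0811996459961, 69.55623626708984), 24.869571685791016) [[ 539.3 -357.2]]
oblong_cap 0.9 [229. 253.] 871 ((463.9393310546875, 176.01943969726562), (83.29943084716797, 58.50914001464844), 44.34080123901367) [[471.4 179.8]]
cover_block 0.65 [384. 253.] 459 ((463.5299072265625, -164.835693359375), (49.08950424194336, 49.97347640991211), 61.98861312866211) [[ 466.2 -160.9]]
dropper_bottle 0.58 [385. 188.] 273 ((605.5885009765625, -167.1852569580078), (33.21604537963867, 47.41727828979492), 61.614261627197266) [[ 605.3 -165.4]]
pigment_jar 0.7 [466. 286.] 646 ((391.71929931640625, -337.69580078125), (74.5159683227539, 47.111087799072266), 88.51429748535156) [[ 386.7 -331.7]]
```

```bash
python3 - <<'E'
from h import *
for n,x,y in [('sq',431.5,1.9),('pin',548,-341),('cap',464,176),('cov',463.5,-164.8),('bat',579.7,339.2)]:
  for z in (20,200):
    print(n,z,[(d,round(float(q[5]),2)) if q is not None else (d,None) for d in range(-180,180,30) for q in [solver.ik([x,y,z],down(np.radians(d)))]])
E
```

```text
sq 20 [(-180, None), (-150, 2.55), (-120, 2.03), (-90, 1.5), (-60, 0.98), (-30, 0.46), (0, -0.07), (30, -0.59), (60, -1.11), (90, -1.64), (120, -2.16), (150, -2.68)]
sq 200 [(-180, None), (-150, 2.55), (-120, 2.03), (-90, 1.5), (-60, 0.98), (-30, 0.46), (0, -0.07), (30, -0.59), (60, -1.11), (90, -1.64), (120, -2.16), (150, -2.68)]
pin 20 [(-180, 2.54), (-150, 2.01), (-120, 1.49), (-90, 0.97), (-60, 0.44), (-30, -0.08), (0, -0.6), (30, -1.13), (60, -1.65), (90, -2.17), (120, -2.7), (150, None)]
pin 200 [(-180, 2.54), (-150, 2.01), (-120, 1.49), (-90, 0.97), (-60, 0.44), (-30, -0.08), (0, -0.6), (30, -1.13), (60, -1.65), (90, -2.17), (120, -2.7), (150, None)]
cap 20 [(-180, -2.84), (-150, 2.92), (-120, 2.4), (-90, 1.87), (-60, 1.35), (-30, 0.83), (0, 0.3), (30, -0.22), (60, -0.75), (90, -1.27), (120, -1.79), (150, -2.32)]
cap 200 [(-180, -2.84), (-150, 2.92), (-120, 2.4), (-90, 1.87), (-60, 1.35), (-30, 0.83), (0, 0.3), (30, -0.22), (60, -0.75), (90, -1.27), (120, -1.79), (150, -2.32)]
cov 20 [(-180, 2.74), (-150, 2.21), (-120, 1.69), (-90, 1.17), (-60, 0.64), (-30, 0.12), (0, -0.4), (30, -0.93), (60, -1.45), (90, -1.97), (120, -2.5), (150, None)]
cov 200 [(-180, 2.74), (-150, 2.21), (-120, 1.69), (-90, 1.17), (-60, 0.64), (-30, 0.12), (0, -0.4), (30, -0.93), (60, -1.45), (90, -1.97), (120, -2.5), (150, None)]
bat 20 [(-180, -2.66), (-150, None), (-120, 2.58), (-90, 2.06), (-60, 1.53), (-30, 1.01), (0, 0.48), (30, -0.04), (60, -0.56), (90, -1.09), (120, -1.61), (150, -2.13)]
bat 200 [(-180, -2.66), (-150, None), (-120, 2.58), (-90, 2.06), (-60, 1.53), (-30, 1.01), (0, 0.48), (30, -0.04), (60, -0.56), (90, -1.09), (120, -1.61), (150, -2.13)]
```

```bash
python3 - <<'E'
from h import *
env.move_to([431.5,1.9,170],down(np.radians(46)))
c,im=shot('wrist','sq1.png')
for d in eyes.outline_of('wrist','square_section')[:2]:
    m=d['pixels']; ys,xs=np.nonzero(m)
    print(round(d['conf'],2),d['uv'],cv2.minAreaRect(p2w(c,np.c_[xs,ys],24).astype(np.float32)))
print(monitor.get_position(),monitor.get_time(),monitor.get_width())
E
```

```text
0.93 [320.9, 234.1] ((432.0380859375, 3.3165054321289062), (67.47581481933594, 69.23573303222656), 45.935508728027344)
[431.79029809   1.34145968 170.02680603] 2.925 85.18075368564
```

View pics/sq1.png

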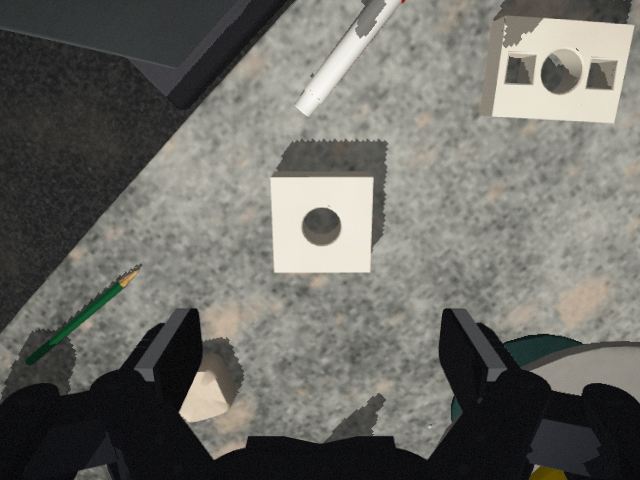

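```bash
python3 - <<'E'
from h import *
print(eyes.camera_model('wrist')); c=cam('wrist'); print(c,monitor.get_orientation(),monitor.get_position(),np.degrees(toolyaw()))
print(p2w(c,[322,225],24),w2p(c,[431.8,1.3,24]),w2p(c,np.r_[monitor.get_position()-[0,0,10]]))
E
```

```text
{'fovy': 60.24339188610083, 'cx': 320.14149246661714, 'cy': 233.91208151583785, 'k1': -0.04667031998571937, 'T_tool_cam': array([[ 9.99999526e-01,  3.84709882e-04,  8.94049914e-04,
         2.58371041e-02],
       [-6.35831777e-04,  9.53683589e-01,  3.00810918e-01,
        -7.71602908e+01],
       [-7.36915797e-04, -3.00811344e-01,  9.53683382e-01,
        -1.18793709e+02],
       [ 0.00000000e+00,  0.00000000e+00,  0.00000000e+00,
         1.00000000e+00]])}
{'f': np.float64(413.66062951963715), 'cx': 320.14149246661714, 'cy': 233.91208151583785, 'k1': -0.04667031998571937, 'W': array([[ 6.95122416e-01,  6.85381305e-01,  2.16926929e-01,
         3.76349154e+02],
       [ 7.18890917e-01, -6.63065044e-01, -2.08663840e-01,
         5.50396498e+01],
       [ 8.22368893e-04,  3.00993712e-01, -9.53625770e-01,
         2.88805762e+02],
       [ 0.00000000e+00,  0.00000000e+00,  0.00000000e+00,
         1.00000000e+00]])} [9.20755042e-01 3.90141183e-01 7.66935930e-05 7.13296949e-05] [431.79029809   1.34145968 170.02680603] 45.92656968735394
[[432.96813356   2.31932252]] [[319.68311128 224.81157553]] [[319.65936681 332.34161852]]
```

```bash
python3 - <<'E'
from h import *
for i in range(8): print(eyes.camera_model('wrist')['T_tool_cam'][:3,3].round(2), eyes.camera_model('top')['world_from_camera'][:3,3].round(2))
print(monitor.get_position(),monitor.get_position(),monitor.get_time())
E
```

```text
[ 3.0000e-02 -7.7160e+01 -1.1879e+02] [ 360.      6.69 1115.85]
[ 3.0000e-02 -7.7160e+01 -1.1879e+02] [ 360.      6.69 1115.85]
[ 3.0000e-02 -7.7160e+01 -1.1879e+02] [ 360.      6.69 1115.85]
[ 3.0000e-02 -7.7160e+01 -1.1879e+02] [ 360.      6.69 1115.85]
[ 3.0000e-02 -7.7160e+01 -1.1879e+02] [ 360.      6.69 1115.85]
[ 3.0000e-02 -7.7160e+01 -1.1879e+02] [ 360.      6.69 1115.85]
[ 3.0000e-02 -7.7160e+01 -1.1879e+02] [ 360.      6.69 1115.85]
[ 3.0000e-02 -7.7160e+01 -1.1879e+02] [ 360.      6.69 1115.85]
[431.79029809   1.34145968 170.02680603] [431.79029809   1.34145968 170.02680603] 2.925
```

```bash
cat >> h.py <<'E'
_cam=cam
Tc=np.array([[1,3.8e-4,8.9e-4,.03],[-6.4e-4,.9536836,.3008109,-77.16],[-7.4e-4,-.3008113,.9536834,-118.794],[0,0,0,1.]])
def cam(name):
    c=_cam(name)
    if name=='wrist':  # reported T_tool_cam x glitches at times; use the stable value
        T=np.eye(4);T[:3,:3]=R.from_quat(monitor.get_orientation()).as_matrix();T[:3,3]=monitor.get_position()
        c['W']=T@Tc
    return c
def st(t=''): print(t,'t',round(monitor.get_time(),2),'p',np.round(monitor.get_position(),1),'w',round(monitor.get_width(),1),'F',np.round(monitor.get_ft_force(),1))
E
python3 - <<'E'
from h import *
q=down(np.radians(46))
print(env.servo_line([433,2.3,60],q,v=150)); 
print(env.servo_line([433,2.3,22],q,v=60,f_stop=8)); st()
env.grip(60,40); st()
env.servo_line([433,2.3,170],v=150); st()
shot('wrist','sq2.png')
E
```

```text
False
False
 t 4.59 p [433.    2.3  21.9] w 85.7 F [ 0.2  0.1 -0.3]
 t 4.91 p [433.2   2.3  22.5] w 65.2 F [0.5 0.7 5.6]
 t 6.04 p [432.5   2.3 169.4] w 64.7 F [-0.2  0.3 -0.9]
```

View pics/sq2.png

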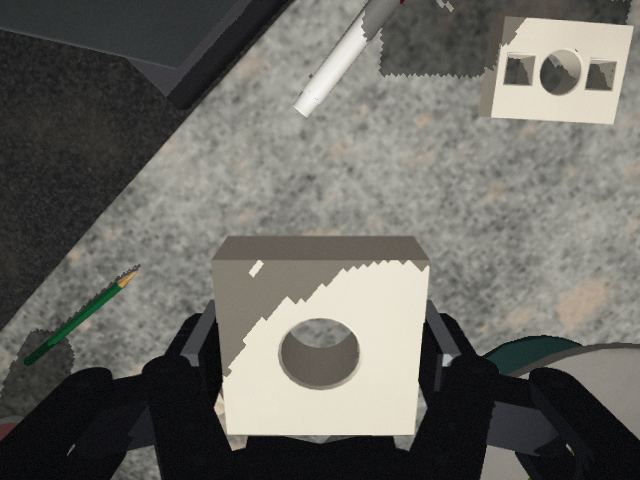

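```bash
python3 - <<'E'
from h import *
q=down(np.radians(46))
c=cam('wrist'); print('hole',p2w(c,[319,353],171))
env.move_to([579.5-.72*90,339.5+.69*90,190],q)
c,im=shot('wrist','bat1.png'); st()
for d in eyes.outline_of('wrist','casting_bat')[:2]:
    m=d['pixels']; ys,xs=np.nonzero(m)
    print(round(d['conf'],2),d['uv'],cv2.minAreaRect(p2w(c,np.c_[xs,ys],15).astype(np.float32)))
print(w2p(c,[[579.5,339.5,65],[579.5,339.5,15]]))
E
```

```text
hole [[432.82657699   1.69069937]]
 t 7.65 p [515.  400.2 189.9] w 65.2 F [ 0.5  0.1 -0.6]
0.75 [319.7, 330.9] ((586.2666625976562, 332.1896057128906), (45.39860534667969, 27.47785186767578), 62.0921745300293)
[[321.60881902 357.83799741]
 [321.40222176 321.32912609]]
```

View pics/bat1.png

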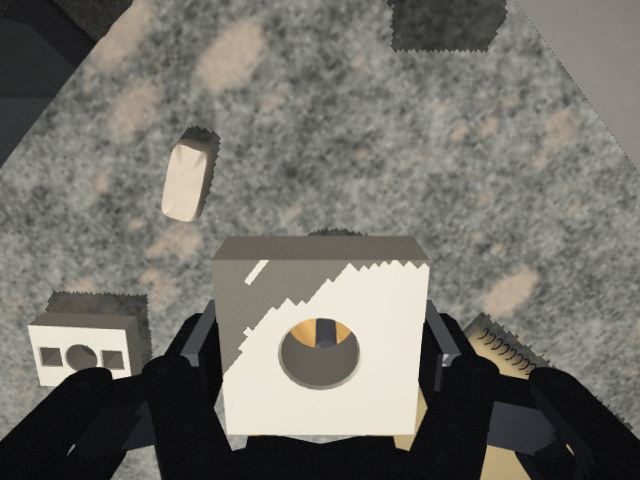

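```bash
python3 - <<'E'
from h import *
q=down(np.radians(46))
env.move_to([579.5+.72*100,339.5-.69*100,190],q)
c,im=shot('wrist','bat2.png'); st()
for d in eyes.outline_of('wrist','casting_bat')[:2]:
    m=d['pixels']; ys,xs=np.nonzero(m)
    print(round(d['conf'],2),d['uv'],cv2.minAreaRect(p2w(c,np.c_[xs,ys],15).astype(np.float32)))
print(w2p(c,[[579.5,339.5,65],[579.5,339.5,15]]))
E
```

```text
t 8.53 p [651.3 270.4 190. ] w 65.1 F [-0.4  0.7 -1.8]
0.89 [324.1, 70.6] ((587.9207763671875, 335.3663330078125), (119.54634857177734, 100.39971923828125), 45.987022399902344)
[[319.81675464  60.05910138]
 [319.83648313  67.72599905]]
```

View pics/bat2.png

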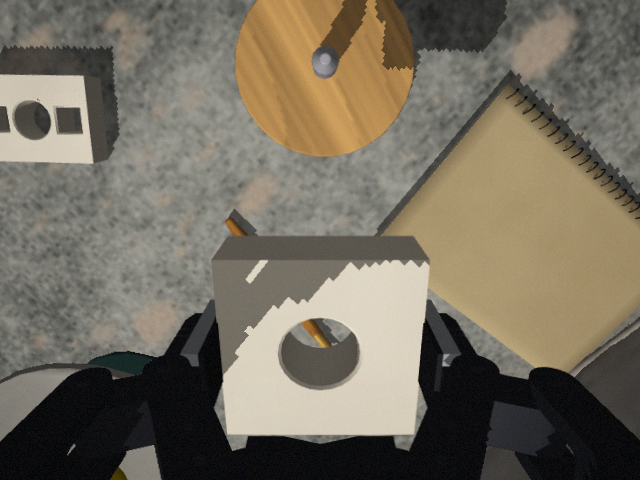

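```bash
python3 - <<'E'
from h import *
c=cam('wrist'); print(p2w(c,[[325,58]],65))
im=cv2.imread('pics/bat2.png')[20:100,270:390]; cv2.imwrite('pics/rodz.png',cv2.resize(im,None,fx=6,fy=6))
# bat outline fit from right/left/bottom edges
d=eyes.outline_of('wrist','casting_bat')[0]['pixels'].astype(np.uint8)
ct=max(cv2.findContours(d,0,1)[0],key=len)[:,0,:]; ct=ct[(ct[:,1]>3)]
ct=ct[(ct[:,1]>60)|(ct[:,0]<290)]
P=p2w(c,ct,15); A=np.c_[2*P,np.ones(len(P))]; s=np.linalg.lstsq(A,(P**2).sum(1),rcond=None)[0]; print(s[:2],np.sqrt(s[2]+s[0]**2+s[1]**2))
E
```

```text
[[579.83762279 343.48048189]]
[580.09076487 343.33233106] 59.34038821267532
```

View pics/rodz.png

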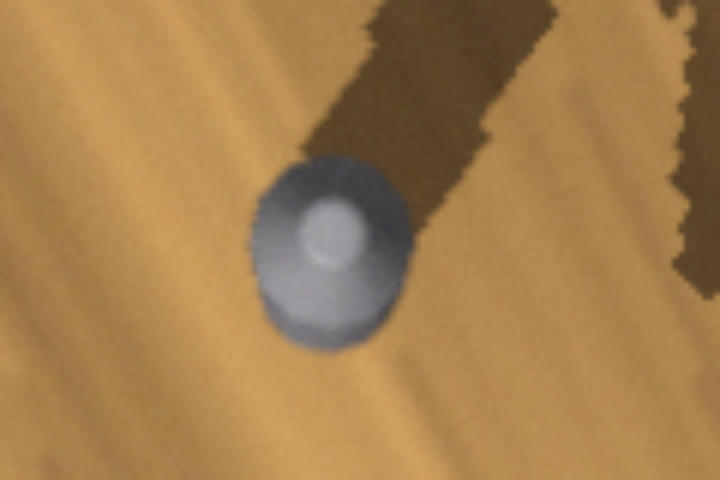

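```bash
python3 - <<'E'
from h import *
q=down(np.radians(46))
env.servo_line([580,343,150],q,v=200); env.servo_line([580,343,98],q,v=100)
c,im=shot('wrist','bat3.png'); st(); print(w2p(c,[[580,343,65],[580,343,55]]))
E
```

```text
t 10.05 p [580.5 343.1  98.6] w 65.4 F [-0.3 -0.1 -0.5]
[[319.19153325 301.69584405]
 [319.21997907 291.07803039]]
```

View pics/bat3.png

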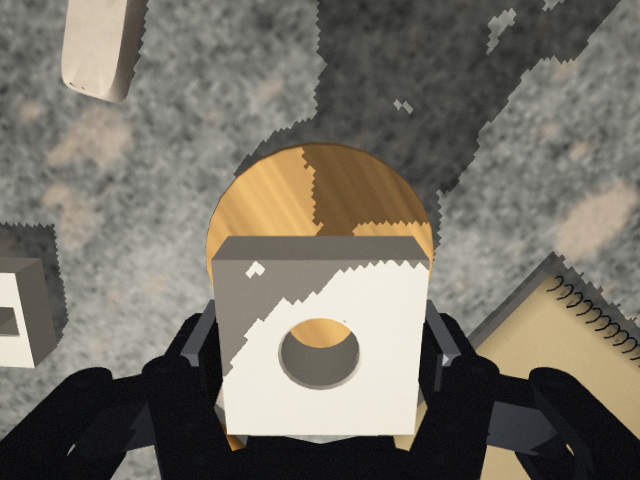

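```bash
python3 - <<'E'
from h import *
q=down(np.radians(46)); c=cam('wrist'); print(w2p(c,[[580-.72*60,343+.69*60,15]]))
print(env.servo_line([580,343,42],q,v=50,f_stop=12)); st()
print(env.servo_line([580,343,36],q,v=15,f_stop=6)); st()
E
```

```text
[[318.20184438 140.88738328]]
False
 t 11.32 p [580.3 343.2  42.4] w 65.3 F [-0.2  1.2 -0.1]
True
 t 11.68 p [580.2 343.1  37.4] w 64.8 F [-0.9 -0.2  8.5]
```

```bash
python3 - <<'E'
from h import *
env.grip(85); st()
env.servo_line([580,343,110],v=120)
env.servo_line([580+20,343-20,200],v=200)
c,im=shot('wrist','bat4.png'); st()
for d in eyes.outline_of('wrist','square_section')[:2]:
    m=d['pixels']; ys,xs=np.nonzero(m)
    print(round(d['conf'],2),d['uv'],cv2.minAreaRect(p2w(c,np.c_[xs,ys],39).astype(np.float32)))
print(w2p(c,[580,343,65]))
E
```

```text
t 12.03 p [579.6 342.8  36.7] w 84.6 F [0.3 0.4 0.5]
 t 13.46 p [598.9 322.8 198.1] w 84.8 F [-0.1 -0.1 -0.2]
0.6 [319.6, 160.9] ((580.3917846679688, 343.60748291015625), (66.3298568725586, 67.0312271118164), 46.073387145996094)
[[322.00719053 187.20031318]]
```

View pics/bat4.png

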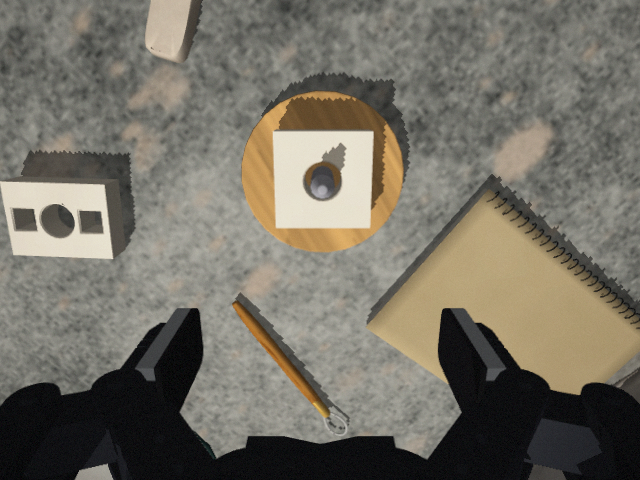

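```bash
python3 - <<'E'
from h import *
env.move_to([550,-341,240],down(0))
env.servo_line([550,-341,185],v=200)
c,im=shot('wrist','pin1.png'); st()
for d in eyes.outline_of('wrist','pinned_section')[:2]:
    m=d['pixels']; ys,xs=np.nonzero(m)
    print(round(d['conf'],2),d['uv'],cv2.minAreaRect(p2w(c,np.c_[xs,ys],22).astype(np.float32)))
E
```

```text
t 16.36 p [ 550.6 -341.   185.9] w 84.9 F [-0.3 -0.7 -0.1]
0.94 [315.6, 228.6] ((550.888916015625, -341.46929931640625), (66.11837768554688, 66.26396179199219), 45.43297576904297)
```

View pics/pin1.png

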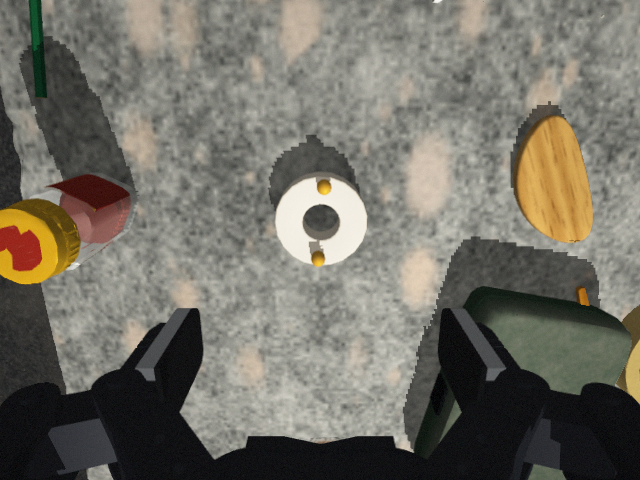

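```bash
python3 - <<'E'
from h import *
c=cam('wrist'); P=p2w(c,[[324,186.5],[317.5,258]],30); d=P[0]-P[1]; print(P,np.linalg.norm(d),P.mean(0),np.degrees(np.arctan2(d[1],d[0])),p2w(c,[[321,221]],22))
im=cv2.imread('pics/pin1.png')[165:280,260:380]; cv2.imwrite('pics/pinz.png',cv2.resize(im,None,fx=5,fy=5,interpolation=2))
E
```

```text
[[ 553.89168061 -317.56647145]
 [ 549.46775506 -369.02275727]] 51.64610796907939 [ 551.67971784 -343.29461436] 85.0861106272935 [[ 551.94729955 -343.96824564]]
```

View pics/pinz.png

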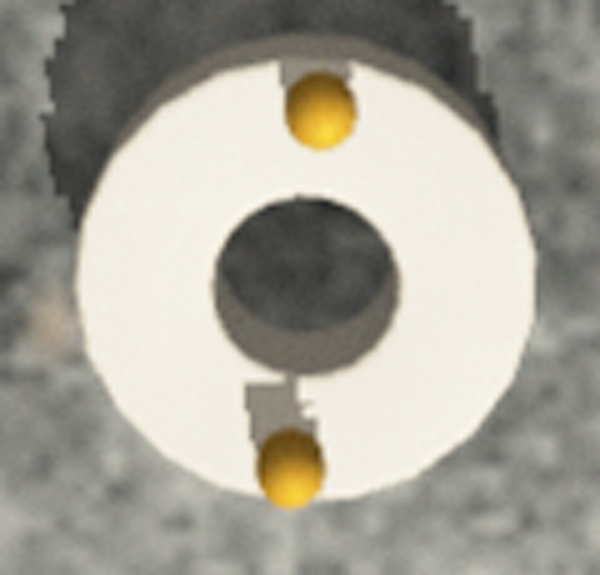

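```bash
python3 - <<'E'
from h import *
q=down(np.radians(-4.7)); p=[551.9,-343.5]
env.servo_line(p+[70],q,v=150); print(env.servo_line(p+[26],q,v=70,f_stop=8)); st()
env.grip(58,40); st()
env.servo_line(p+[230],v=200); st()
shot('wrist','pin2.png')
E
```

```text
False
 t 18.1 p [ 552.  -343.5   26. ] w 85.0 F [ 0.2 -0.9  0.1]
 t 18.44 p [ 552.1 -343.7   27.1] w 65.7 F [-2.9  1.1 11.3]
 t 19.61 p [ 551.4 -343.1  228.9] w 65.3 F [ 0.  -0.1 -1.6]
```

View pics/pin2.png

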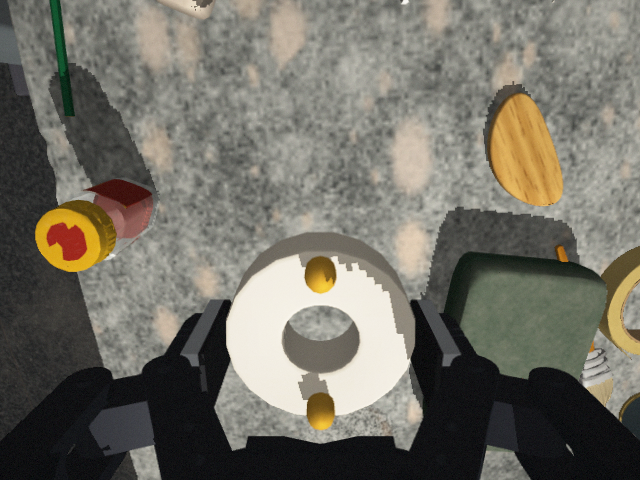

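```bash
python3 - <<'E'
from h import *
c=cam('wrist'); z=228.9-27
P=p2w(c,[[320.5,272.5],[320.5,411]],z+28); print(P,np.linalg.norm(P[0]-P[1]),P.mean(0),p2w(c,[[320.5,339]],z+22),monitor.get_position())
E
```

```text
[[ 553.82671583 -315.54429158]
 [ 549.60156468 -367.52406267]] 52.15120808628634 [ 551.71414025 -341.53417712] [[ 551.63033413 -342.54005752]] [ 551.3028248  -343.07475121  228.64832816]
```

```bash
python3 - <<'E'
from h import *
q=down(np.radians(46)); p=[580.7,342.3]
env.move_to(p+[230],q); env.servo_line(p+[125],q,v=150); st()
shot('wrist','pin3.png')
print(env.servo_line(p+[72],q,v=50,f_stop=12)); st()
print(env.servo_line(p+[64],q,v=15,f_stop=6)); st()
E
```

```text
t 22.95 p [581.3 342.5 125.8] w 65.2 F [-0.2  0.3 -0.9]
False
 t 24.21 p [580.9 342.4  72.4] w 65.1 F [ 0.  -0.8 -1.7]
True
 t 24.65 p [580.8 342.4  66.2] w 65.2 F [-1.3 -0.1  7.8]
```

View pics/pin3.png

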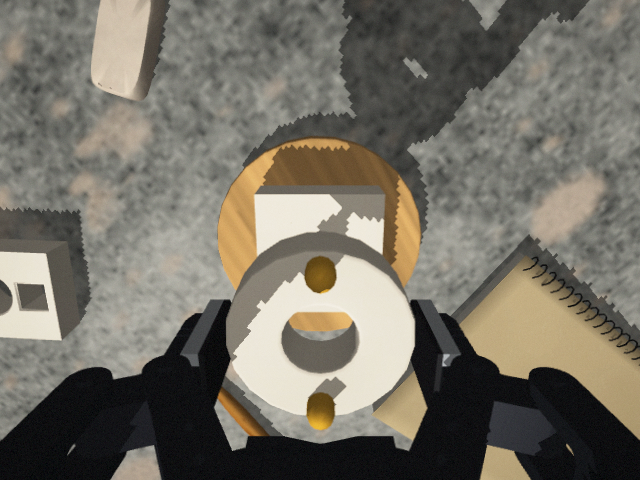

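Contact at the expected height (66). Release and check.

```bash
python3 - <<'E'
from h import *
env.grip(85); st(); p=[580.5,342.5]
env.servo_line(p+[130],v=120); env.servo_line([600,323,200],v=200)
c,im=shot('wrist','bat5.png'); st()
for d in eyes.outline_of('wrist','pinned_section')[:2]:
    ys,xs=np.nonzero(d['pixels'])
    print(round(d['conf'],2),d['uv'],cv2.minAreaRect(p2w(c,np.c_[xs,ys],61).astype(np.float32)))
cv2.imwrite('pics/bat5z.png',cv2.resize(im[80:260,220:430,::-1],None,fx=3.3,fy=3.3,interpolation=2))
print(w2p(c,[[580,343,65]]))
E
```

```text
t 24.99 p [580.3 342.1  65.4] w 84.9 F [ 0.  -0.7  0.3]
 t 26.25 p [599.3 322.7 198.8] w 84.6 F [-0.   0.3 -0.9]
0.78 [318.9, 197.6] ((580.788330078125, 343.25482177734375), (64.56338500976562, 64.72428894042969), 7.891300201416016)
[[321.31309029 186.1502972 ]]
```

View pics/bat5z.png

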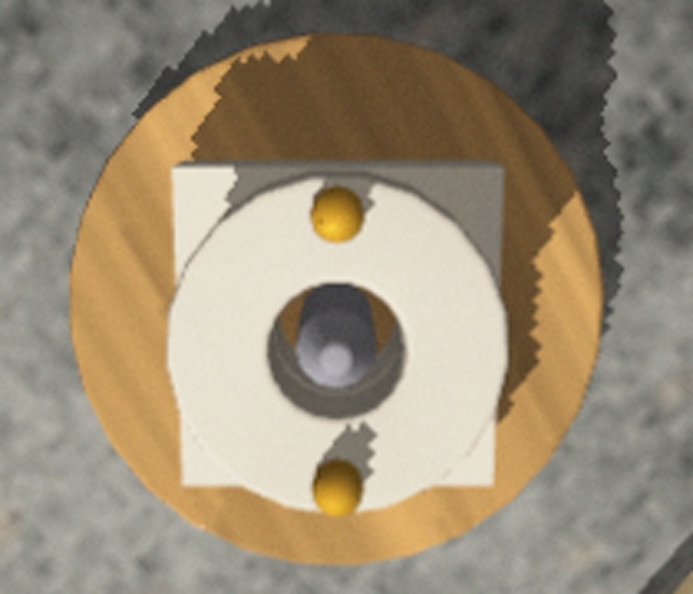

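```bash
python3 - <<'E'
from h import *
c=cam('wrist'); P=p2w(c,[[322.1,145.2],[322.4,228.2]],68); d=P[0]-P[1]; print(P.mean(0),np.linalg.norm(d),np.degrees(np.arctan2(d[1],d[0])))
env.move_to([464,176,185],down(np.radians(-45.7)))
c,im=shot('wrist','cap1.png'); st()
for d in eyes.outline_of('wrist','oblong_cap')[:2]:
    ys,xs=np.nonzero(d['pixels'])
    print(round(d['conf'],2),d['uv'],cv2.minAreaRect(p2w(c,np.c_[xs,ys],22).astype(np.float32)))
cv2.imwrite('pics/cap1z.png',cv2.resize(im[140:310,220:420,::-1],None,fx=3.5,fy=3.5,interpolation=2))
E
```

```text
[579.68349095 343.17311868] 51.4008120744987 136.33054619795092
 t 27.71 p [464.5 176.3 184.9] w 85.0 F [0.6 0.  0.7]
0.64 [317.7, 228.0] ((466.3981018066406, 176.623046875), (82.59381103515625, 59.628665924072266), 44.10860061645508)
```

View pics/cap1z.png

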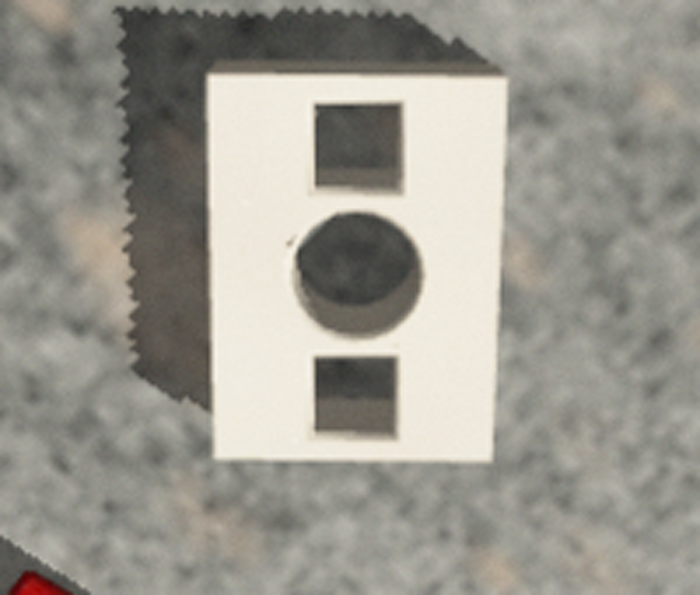

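View pics/cap1.png

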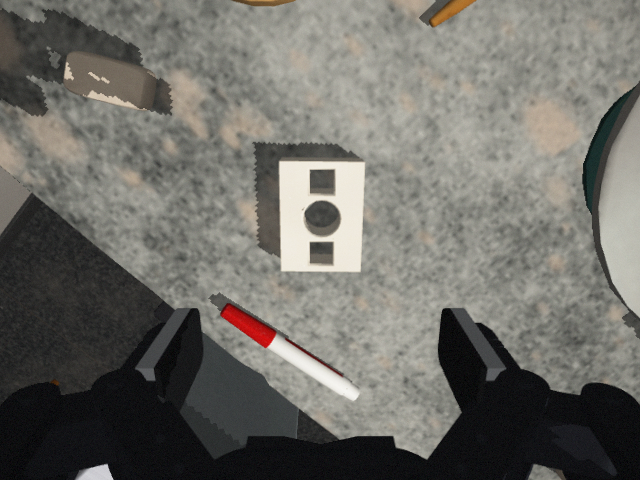

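```bash
python3 - <<'E'
from h import *
c=cam('wrist'); z=lambda a:[220+a[0]/3.5,140+a[1]/3.5]
P=p2w(c,[z(a) for a in [(208,72),(507,76),(493,461),(216,460)]],22); print(P.mean(0),p2w(c,[[322.4,218.6]],22))
d=(P[0]-P[3]+P[1]-P[2])/2; e=P[1]-P[0]; print(np.linalg.norm(d),np.degrees(np.arctan2(d[1],d[0])),np.degrees(np.arctan2(e[1],e[0])),np.linalg.norm(e))
q=down(np.radians(-45.8)); p=list(p2w(c,[[322.4,218.6]],22)[0])
env.servo_line(p+[70],q,v=150); print(env.servo_line(p+[28],q,v=70,f_stop=8)); st()
env.grip(50,40); st()
env.servo_line(p+[200],v=200); st()
c,im=shot('wrist','cap2.png')
cv2.imwrite('pics/cap2z.png',cv2.resize(im[220:480,180:460,::-1],None,fx=2.3,fy=2.3,interpolation=2))
E
```

```text
[465.18052803 175.10857596] [[465.52010522 174.76346392]]
80.778671356089 44.0399052538668 -46.353785518721715 57.91795373493598
False
 t 29.43 p [465.4 174.8  27.9] w 84.8 F [ 0.1 -0.2 -0.2]
 t 29.82 p [465.7 174.9  28.6] w 56.8 F [-1.  -0.9  6. ]
 t 30.82 p [464.9 174.6 199.2] w 57.0 F [-0.2  0.3 -1.6]
```

View pics/cap2z.png

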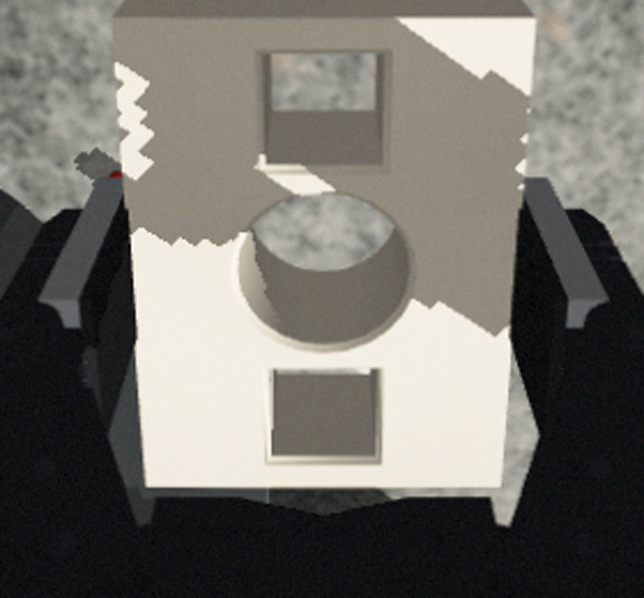

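```bash
python3 - <<'E'
from h import *
c=cam('wrist'); z=monitor.get_position()[2]-28.4+22; t=monitor.get_position()[:2]
P=p2w(c,[[320.4,338.3],[320.4,266.8],[320.6,401]],z); a=toolyaw(); X=np.array([np.cos(a),np.sin(a)]);Y=np.array([np.sin(a),-np.cos(a)])
D=P-t; print('tool xy',np.c_[D@X,D@Y])
o=np.array([ (D@X).mean(), ((D@Y)[0]*2+(D@Y)[1]+(D@Y)[2])/4]); print(o)
a=np.radians(46.3); X=np.array([np.cos(a),np.sin(a)]);Y=np.array([np.sin(a),-np.cos(a)])
p=list(np.array([579.7,343.2])-o[0]*X-o[1]*Y); print(p); q=down(a)
env.move_to(p+[210],q); env.servo_line(p+[125],q,v=150); st()
c,im=shot('wrist','cap3.png'); np.save('p.npy',p)
print(w2p(c,[[579.7+26*Y[0]*s,343.2+26*Y[1]*s,71] for s in (-1,1)]))
E
```

```text
tool xy [[  0.25466418   0.20245483]
 [  0.23255832 -26.44993817]
 [  0.3502502   26.66379295]]
[0.27915757 0.15469111]
[np.float64(579.3952983584636), np.float64(343.10505161776314)]
 t 32.92 p [579.9 343.2 125.7] w 57.0 F [ 0.3  0.6 -0.9]
[[319.29009099 225.8234114 ]
 [319.32602395 330.60483012]]
```

View pics/cap3.png

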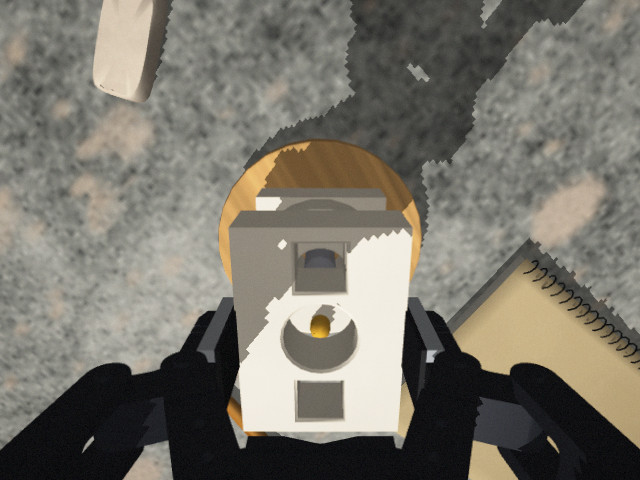

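```bash
python3 - <<'E'
from h import *
p=list(np.load('p.npy')); q=down(np.radians(46.3))
print(env.servo_line(p+[95],q,v=40,f_stop=8)); st()
print(env.servo_line(p+[87],q,v=12,f_stop=6)); st()
c,im=shot('wrist','cap4.png')
E
```

```text
False
 t 33.87 p [579.5 343.2  95.2] w 56.8 F [ 0.4  0.3 -0.7]
True
 t 34.37 p [579.5 343.1  89.6] w 57.1 F [-1.  -0.5  8. ]
```

View pics/cap4.png

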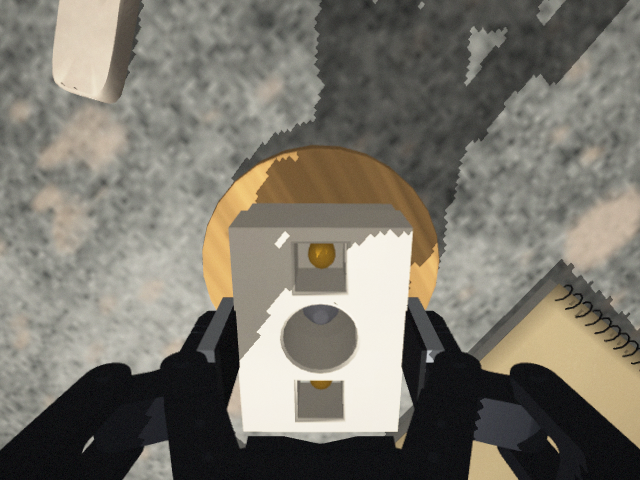

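Pins show in both square holes and the contact height matches (89.6). Release, check, then go for the cover block.

```bash
python3 - <<'E'
from h import *
p=list(np.load('p.npy'))
env.grip(85); st()
env.servo_line(p+[150],v=120); env.servo_line([600,323,215],v=200)
c,im=shot('wrist','bat6.png'); st()
for d in eyes.outline_of('wrist','oblong_cap')[:2]:
    ys,xs=np.nonzero(d['pixels'])
    print(round(d['conf'],2),d['uv'],cv2.minAreaRect(p2w(c,np.c_[xs,ys],83).astype(np.float32)))
b=im[80:280,210:440,::-1]
env.move_to([463.5,-164,230],down(np.radians(-28)))
env.servo_line([463.5,-164,185],v=200)
c,im=shot('wrist','cov1.png'); st()
for d in eyes.outline_of('wrist','cover_block')[:2]:
    ys,xs=np.nonzero(d['pixels'])
    print(round(d['conf'],2),d['uv'],cv2.minAreaRect(p2w(c,np.c_[xs,ys],10).astype(np.float32)))
b2=im[130:330,210:440,::-1]
cv2.imwrite('pics/both.png',cv2.resize(np.hstack([b,b2]),None,fx=1.7,fy=1.7,interpolation=2))
E
```

```text
t 34.82 p [578.9 342.9  88.8] w 84.8 F [-0.2  0.2  0.3]
 t 36.03 p [599.3 322.7 213.8] w 84.8 F [-0.7 -0.5 -0.3]
 t 38.34 p [ 463.9 -163.8  185.5] w 85.4 F [-0.5 -0.1 -0.3]
0.78 [325.2, 212.6] ((466.4700927734375, -167.0609588623047), (51.297664642333984, 46.74264907836914), 63.64794921875)
```

View pics/both.png

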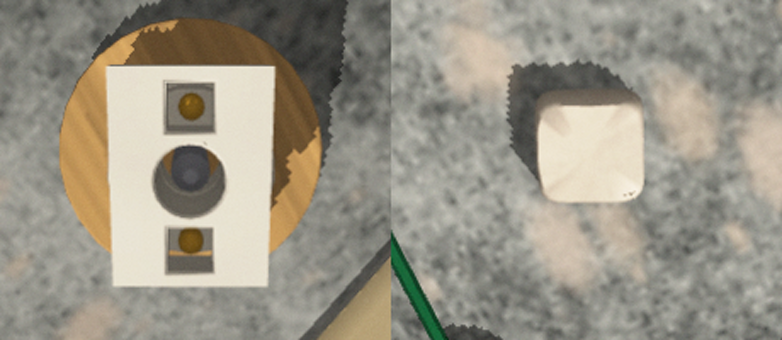

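View pics/cov1.png

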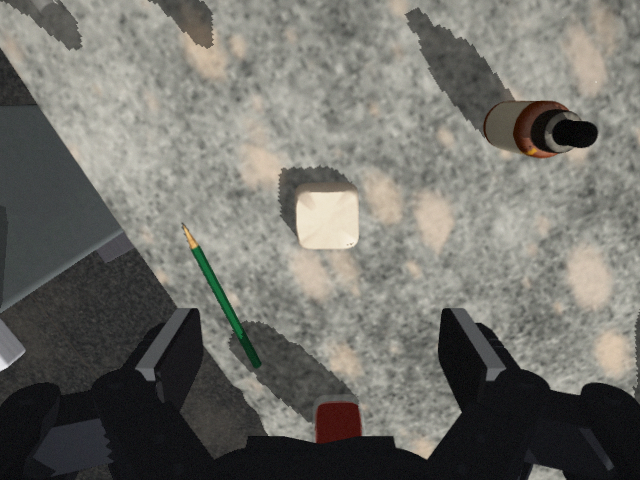

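```bash
python3 - <<'E'
from h import *
c=cam('wrist'); P=p2w(c,[[298,190.5],[356.5,190.5],[358.5,247],[298.5,249]],20); print(P,P.mean(0)); print(p2w(c,[328,218.5],20))
e=P[1]-P[0]; print(np.degrees(np.arctan2(e[1],e[0])))
# cap pose
T=np.eye(4);T[:3,:3]=R.from_quat(down(np.radians(46))).as_matrix();T[:3,3]=[599.3,322.7,213.8]
c2=dict(c);c2['W']=T@Tc
Q=p2w(c2,[[210+x/1.7,80+y/1.7] for x,y in [(107,66),(275,66),(268,287),(114,286),(189.5,181)]],83); print('cap',Q[:4].mean(0),Q[4])
q=down(np.radians(-28)); p=list(p2w(c,[328,218.5],20)[0])
env.servo_line(p+[70],q,v=150); print(env.servo_line(p+[29],q,v=70,f_stop=8)); st()
env.grip(38,25); st()
env.servo_line(p+[230],v=200); st()
c,im=shot('wrist','cov2.png')
E
```

```text
[[ 459.91892021 -139.96141209]
 [ 496.05337098 -159.1225653 ]
 [ 478.71432292 -197.28792662]
 [ 439.32014849 -178.12540289]] [ 468.50169065 -168.62432672]
[[ 469.03945992 -167.76930513]]
-27.93583649742864
cap [579.72467011 343.83466192] [579.29786462 343.48357095]
False
 t 40.04 p [ 469.  -167.7   28.8] w 84.8 F [-0.2  0.2  0.3]
 t 40.48 p [ 469.1 -167.8   29.5] w 45.1 F [-2.2  0.8  9.5]
 t 41.64 p [ 468.5 -167.6  229.1] w 44.8 F [-0.3 -0.4 -1.2]
```

View pics/cov2.png

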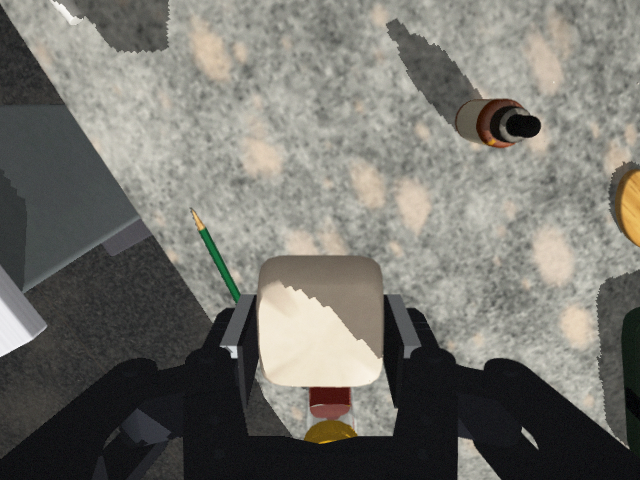

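```bash
python3 - <<'E'
from h import *
c=cam('wrist'); t=monitor.get_position(); z=t[2]-29.3+20
P=p2w(c,[[262,265],[382,265],[382,386],[262,386]],z); a=toolyaw(); Xa=lambda a:(np.array([np.cos(a),np.sin(a)]),np.array([np.sin(a),-np.cos(a)]))
X,Y=Xa(a); D=P-t[:2]; D=np.c_[D@X,D@Y]; print(D); o=D.mean(0); print(o)
a=np.radians(46.3); X,Y=Xa(a); p=list(np.array([579.6,343.5])-o[0]*X-o[1]*Y); print(p); q=down(a); np.save('p.npy',p)
env.move_to(p+[240],q); env.servo_line(p+[150],q,v=150); st()
c,im=shot('wrist','cov3.png')
print(env.servo_line(p+[118],q,v=50,f_stop=8)); st()
print(env.servo_line(p+[109],q,v=12,f_stop=5)); st()
shot('wrist','cov4.png')
E
```

```text
[[-19.22382845 -25.88123894]
 [ 20.7356246  -25.92314116]
 [ 23.07924608  22.28514026]
 [-21.36860769  22.34331438]]
[ 0.80560864 -1.79398136]
[np.float64(580.3404087497403), np.float64(341.6781412547075)]
 t 44.33 p [580.9 341.7 150.7] w 44.9 F [ 0.1  0.7 -0.3]
False
 t 45.17 p [580.4 341.7 118. ] w 44.8 F [-0.4  0.9 -1.5]
True
 t 45.7 p [580.4 341.7 112.5] w 45.0 F [-0.3  0.   7.6]
```

View pics/cov4.png

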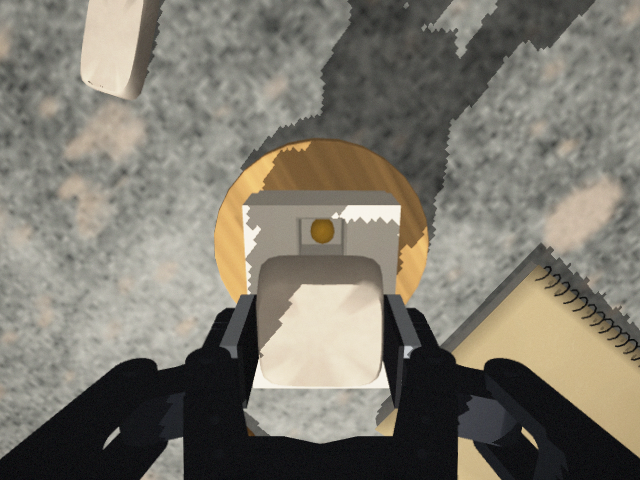

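Height as expected (112.5). Release, retreat and check.

```bash
python3 - <<'E'
from h import *
p=list(np.load('p.npy'))
env.grip(85); st()
env.servo_line(p+[175],v=120); env.servo_line([600,323,240],v=200)
c,im=shot('wrist','bat7.png'); st()
for n,z in (('cover_block',93),('oblong_cap',83)):
  for d in eyes.outline_of('wrist',n)[:1]:
    ys,xs=np.nonzero(d['pixels'])
    print(n,round(d['conf'],2),d['uv'],cv2.minAreaRect(p2w(c,np.c_[xs,ys],z).astype(np.float32)))
cv2.imwrite('pics/bat7z.png',cv2.resize(im[60:290,200:450,::-1],None,fx=2.6,fy=2.6,interpolation=2))
shot('top','top9.png')
for n in('dropper_bottle','pigment_jar'): print(n,[(round(d['conf'],2),d['uv']) for d in eyes.look_for('top',n)][:2])
E
```

```text
t 46.23 p [580.  341.5 111.8] w 84.7 F [-0.7  0.5 -0.8]
 t 47.46 p [599.3 322.7 238.8] w 85.4 F [-0.3 -0.2  0.5]
cover_block 0.72 [321.4, 116.8] ((568.356201171875, 354.0902404785156), (91.15988159179688, 79.67843627929688), 44.98445510864258)
oblong_cap 0.74 [334.3, 144.1] ((579.3416137695312, 343.7093811035156), (58.44666290283203, 79.85536193847656), 45.975040435791016)
dropper_bottle [(0.54, [386.8, 187.2])]
pigment_jar [(0.93, [470.1, 287.3])]
```

View pics/bat7z.png

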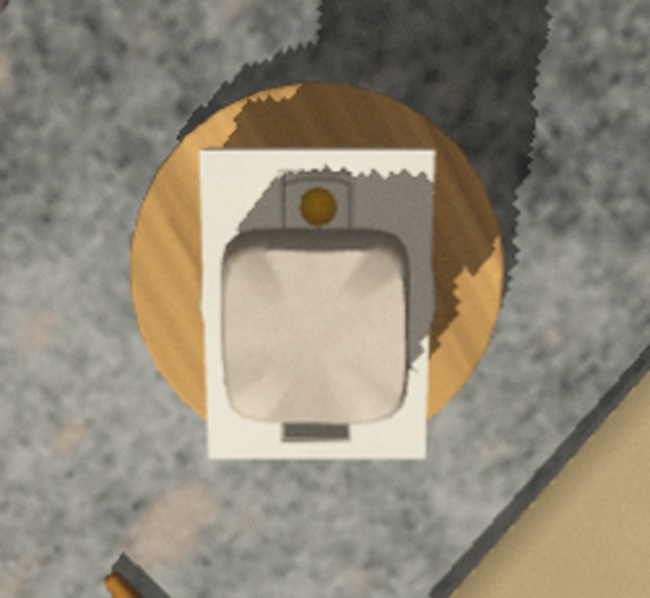

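View pics/top9.png

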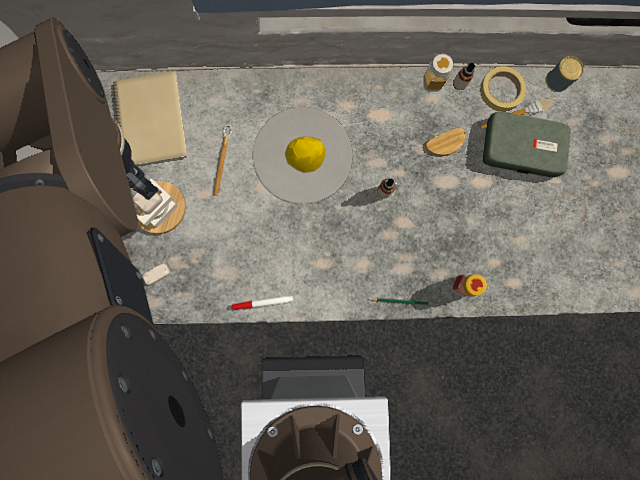

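```bash
python3 - <<'E'
from h import *
c=cam('wrist'); f=lambda L:[[200+x/2.6,60+y/2.6] for x,y in L]
A=p2w(c,f([(225,243),(407,243),(405,422),(228,422)]),101); B=p2w(c,f([(201,150),(435,150),(426,459),(208,459)]),83)
print(A.mean(0),B.mean(0),np.linalg.norm(A.mean(0)-B.mean(0)))
E
```

```text
[581.18595649 341.72359288] [579.49069271 343.82069356] 2.696618353995322
```

```bash
python3 - <<'E'
from h import *
st(); env.hand_in()
E
```

```text
t 47.71 p [599.5 323.1 239. ] w 84.7 F [0.4 0.1 0.1]
the job is handed in; nothing more can be done
```

The mould is stacked on the bat in the required order: square section, round section with pins up, oblong cap, cover block. Everything is released, and I handed the job in at 47.7 s; it gave no verdict.

**Last checks**
- **Seating:** each piece made contact at its expected height, so all should lie flat. Pictures taken after the release show both brass pins in the cap's outer holes and the rod inside the hole.
- **Position:** the sections and cap are about 1 mm from the rod axis at (580, 343). The block covers the middle hole, about 2.7 mm from the cap's centre (limit 10 mm).
- **Bystanders:** the dropper bottle and pigment jar are standing where they started in the last top picture. The gripper is clear of the stack, above it.

**Disagreements**
- **Wrist calibration:** the reported wrist-camera x offset was wrong in two early readings (49 and 26 mm). It then settled at 0.03 mm, which I used because it fits the finger symmetry and the top camera.
- **Bat position:** the top camera placed the bat about 4 mm off in y from the wrist camera. I went with the wrist camera, and the rod was where it predicted.
- **Networks:** on the finished stack the cover block outline was badly oversized. The cap was missed in the check right after I placed it, though found in the last one. I took the cap and block positions from the picture edges instead.

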